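Clear the lever's path and lock the shaving mirror's suction foot

TASK

Lock the shaving mirror down: one of the two round containers by it, the jar or the tin, stands in the way of the lever on its suction foot, so first take that one away and set it down gently, upright, in the empty bay of the bamboo rack, and let go. Then swing the lever a quarter turn clockwise (seen from above), up over its cam, until it drops into its notch. Leave the other container and the inhaler and nail brush in the rack where they are.

Things in the scene. Friction and masses are not known exactly. Their poses are not given: they have to be found in the camera images.
- mirror: Round shaving mirror on a suction foot, fixed. Origin: on the drawer top, on the foot's upright axis; z up; the mirror faces -y of this frame. Foot 112 mm across, 21 mm high, its two cam ramps up to 36 mm high. A 12 mm post rises on the axis to 72 mm, then bends back to +y. One container stands in the lever's path, near (-10, -105) mm of this frame; the other behind the mirror, y = 150 to 185 mm.
- mirror_head (a point): Centre of the mirror disc (144 mm across, 10 mm thick), 158 mm above the drawer top and 57 mm behind the foot's axis (+y of the mirror's frame). The disc spans x = -72 to 72 mm of the mirror's frame and 86 to 230 mm above the drawer top; nothing of the mirror lies higher.
- lever (a joint): Angle (rad) of the white lever about the foot's axis. 0: unlocked, pointing midway between +x and -y of the mirror's frame. Grows clockwise from above to a stop at 1.571, midway between -x and -y. Starts at 0 to 0.15. From 0.2 it climbs its cam, 9 mm in all, resisting with up to 6 N at the grip; the crest is at 1.2 to 1.3. Let go before it, it slides back; past it, it drops 4 mm into the notch (1.5 to 1.571).
- lever_grip (a point): Middle of the lever's upright grip tab, 112 mm from the foot's axis, 48 mm above the drawer top (57 on the crest); its x points outward along the lever. Tab: 48 mm long along the lever (86 to 134 mm from the axis), 14 mm thick, 28 to 62 mm above the drawer top. The bar from tab to hub is 14 mm wide, 31 to 44 mm above the drawer top; hub 50 mm across, top at 48 mm. All rise with the cam.
- jar: Frosted glass jar with a flat bamboo lid, upright: 62 mm across (lid 59 mm), 100 mm high, about 0.24 kg. The lid is the top 18 mm. Origin: centre of its underside. Stands on the drawer top.
- tin: Silver aluminium tin with a screw lid, upright: 58 mm across, 90 mm high, about 0.16 kg. Origin: centre of its underside. Stands on the drawer top.
- rack: Bamboo rack, fixed: 288 mm along its x, 120 mm along its y, origin: centre of its underside. Three bays in a row along x, each 88 by 108 mm inside, floor 12 mm above the drawer top; cross walls 30 mm and long walls 26 mm high above the drawer top. The bay at the -x end is empty; the other two (centres at x = 0 and 94 mm) hold the inhaler and the nail brush, either way round.
- rack_bay (a point): Centre of the floor of the rack's empty bay, 12 mm above the drawer top; axes as the rack's.
- inhaler: Blue plastic inhaler standing in a bay of the rack, about 32 x 66 mm, 70 mm high; to be left alone. Origin: underside.
- brush: Green nail brush with a bow handle lying bristles down in a bay of the rack, 42 x 92 mm, 56 mm high; to be left alone. Origin: underside.
Things that resemble listed ones, but are neither listed nor needed, are in the scene too. What is meant by the tin is not orange or red, and is the smaller of those in its own colour.

How it is judged (in metres and radians):
On the way, in this order (a step that is already met when the one before it is completed fails the run):
1. the container that stood in the lever's way stands upright in the rack's empty bay, let go, and the other container has not been moved (((x of jar in the frame of rack_bay between -0.02 and 0.02 m and y of jar in the frame of rack_bay between -0.03 and 0.03 m and z of jar in the frame of rack_bay between -0.004 and 0.006 m and angle between jar's own z axis and vertical below 0.08 rad and linear speed of jar below 0.03 m/s and contact force between the fingers and jar below 0.1 N and distance of tin from where it was at the start of the episode below 0.02 m) or (x of tin in the frame of rack_bay between -0.02 and 0.02 m and y of tin in the frame of rack_bay between -0.03 and 0.03 m and z of tin in the frame of rack_bay between -0.004 and 0.006 m and angle between tin's own z axis and vertical below 0.08 rad and linear speed of tin below 0.03 m/s and contact force between the fingers and tin below 0.1 N and distance of jar from where it was at the start of the episode below 0.02 m))), for 0.2 s.
2. the lever has gone over its cam and lies home in the notch (value of joint lever above 1.45 rad), for 0.2 s.
At the end, for the whole second after the job is handed in: The lever is still in its notch (above 1.45 rad). The container that stood in its way stands at rest and released in the rack's empty bay, upright within 0.08 rad, within 20 mm (rack x) and 30 mm (rack y) of the bay's centre. The other container is within 20 mm of where it was (((x of jar in the frame of rack_bay between -0.02 and 0.02 m and y of jar in the frame of rack_bay between -0.03 and 0.03 m and z of jar in the frame of rack_bay between -0.004 and 0.006 m and angle between jar's own z axis and vertical below 0.08 rad and linear speed of jar below 0.03 m/s and contact force between the fingers and jar below 0.1 N and distance of tin from where it was at the start of the episode below 0.02 m) or (x of tin in the frame of rack_bay between -0.02 and 0.02 m and y of tin in the frame of rack_bay between -0.03 and 0.03 m and z of tin in the frame of rack_bay between -0.004 and 0.006 m and angle between tin's own z axis and vertical below 0.08 rad and linear speed of tin below 0.03 m/s and contact force between the fingers and tin below 0.1 N and distance of jar from where it was at the start of the episode below 0.02 m)) and value of joint lever above 1.45 rad and velocity of joint lever between -0.05 and 0.05 rad/s); the robot touches nothing.
It fails at once if the container that was not in the way is moved by more than 20 mm (both containers moved) (distance of each of jar, tin from where it was at the start of the episode above 0.02 m).
It fails at once if the jar or the tin is dropped or knocked (moves faster than 0.45 m/s while the fingers do not hold it) ((linear speed of jar above 0.45 m/s and contact force between the fingers and jar below 0.1 N) or (linear speed of tin above 0.45 m/s and contact force between the fingers and tin below 0.1 N)).
It fails at once if the inhaler or the nail brush is moved by more than 25 mm or tipped over (distance of any of inhaler, brush from where it was at the start of the episode above 0.025 m or angle between any of inhaler, brush's own z axis and vertical above 0.5 rad).
It also fails if it takes over 61 s, if anything falls off the work surface, if the arm or the gripper's body presses on something with over 40 N, if the wrist force passes 120 N, or if a joint passes its speed limit or range.

ROBOT

A 7-joint arm with a two-finger parallel gripper is mounted at the origin on the work surface. World frame = base frame: x ahead of the robot, y to its left, z up, the work surface at z = 0. Lengths are in mm, angles in rad, forces in N, time in s.
With the tool pointing down it reaches from about 350 to 900 mm from the base axis. Payload 7.2 kg.
Tool frame: the origin (TCP) lies midway between the tips of the shut fingers; the grasp point (between the pads) lies 19 mm behind it; z points along the fingers, y is the line along which they close (so a half turn about z gives the same grasp; the last joint's range is limited). The gripper opens to 88 mm and grips with 3 to 60 N. Pads are 20 mm wide; open, the fingers measure 115 mm over their backs; the gripper's body (75 mm by 178 mm) begins 61 mm behind the grasp point.
Start: joints at [1.103, 0.411, -0.013, 1.596, 0.006, 1.134, -0.082], TCP at [243.261, -575.721, 183.053] pointing down, gripper open.
Joint ranges: [-2.95, 2.95], [-0.29, 1.99], [-1.47, 1.44], [0.14, 2.54], [-1.03, 4.17], [0.13, 1.85], [-2.86, 2.86]. Speed limits (rad/s): [2.39, 2.39, 3.01, 3.01, 3.14, 3.14, 3.14].

INTERFACE

Orientations are given as a rotation vector (axis times angle).
In Python, from workcell import arm gives the robot as it stands.
- The arm moves only by the shell command python3 -m crank 'ROWS' [OPENING] [FORCE]. ROWS is JSON, a list of rows, each a list of 2 entries, a list of its own where there are three numbers: the shift along the tool's x, y, z in mm, then the turn about the tool's z in degrees. A call has 1 to 10 rows; each row is the pose to reach, as a shift and turn from the pose commanded when the call began, along the tool's axes at that moment; what a row does not reach only later rows make up. A row lasts 1/10 s, in which the tool goes at most 50 mm and 8.59 degrees, less where a joint would pass 70% of its speed; a pose out of reach is approached as far as the arm can. A call with a gripper value outside its range is refused whole. OPENING is the finger opening in mm, from 0 to 87.8, set as the call begins (- or left out, the last holds). The fingers move at their own pace and stop on an object; FORCE is the grip in N (left out, the last holds). Time passes only in rows, so rows that repeat a pose let the fingers close. It gives the time, the measured TCP pose, the force, the opening and the grip force at its end, in the units of the state.
- arm.state(): the state, without advancing time (a new reading comes with each control period).
- arm.camera(name): name is "side" or "top" or "wrist"; returns the picture (480x640x3 uint8, red, green, blue); there is no depth.
- arm.camera_model(name): a dict with "fx", "fy", "cx", "cy" (pixels), "position" and "rotation" of the camera in the world; the wrist camera has in their place "hand_eye" (4x4, takes a point from camera to tool coordinates, whose origin is the TCP and whose axes are the flange's). Camera axes: x right, y down, z forward; pixel columns grow to the right and rows downward; lengths in mm; the calibration is good to about 2 mm. A picture is of the moment at which its call begins: read the wrist's pose just before it. camera_model takes no time and is no camera call.
- arm.finish_job(): hands the job in; it is judged then, once.
The state is a dict: "t": time; "joint_positions": joint angles; "joint_velocities": joint speeds; "joint_efforts": joint torques, N m; "tool_pos": TCP position; "tool_rot": TCP orientation; "force": force on the tool from outside, world axes, zero at the start; "ft_torque": the same for the moment, N m; "grip_width": opening from 0.0 (shut) to 1.0 (fully open); "grasp_force": force on a finger pad.
Only numpy, scipy, OpenCV 4.12 (cv2) and the standard library are available. Lean on these libraries where they do the work, as an engineer would, in place of code of your own. Each camera call takes 0.05 s, during which the arm holds its last target. There are 200 camera calls.

## Working session

There is one attempt and no reset: what is moved stays moved. The work goes in short steps, Python scripts to look and compute and a shell command to move; the robot and the scene stay as the last step left them, time stands still between calls to the robot, and variables do not carry over. Pictures are saved under pics/ and viewed, at most 14 in all, crops included, and the job is handed in when it is done.

```bash
mkdir -p pics; cat > h.py <<'E'
import numpy as np, cv2
from workcell import arm
from scipy.spatial.transform import Rotation as R
def ray(name,u,v,st=None):
    m=arm.camera_model(name); d=np.array([(u-m['cx'])/m['fx'],(v-m['cy'])/m['fy'],1.])
    if name=='wrist':
        st=st or arm.state(); H=np.array(m['hand_eye']); Rt=R.from_rotvec(st['tool_rot']).as_matrix()
        return Rt@H[:3,3]+np.array(st['tool_pos']), Rt@H[:3,:3]@d
    return np.array(m['position']), np.array(m['rotation'])@d
def plane(name,u,v,z,st=None):
    p,d=ray(name,u,v,st); return (p+d*(z-p[2])/d[2]).round(1)
def proj(name,P,st=None):
    m=arm.camera_model(name)
    c=np.array(m['rotation']).T@(np.array(P)-m['position'])
    return (m['fx']*c[0]/c[2]+m['cx'],m['fy']*c[1]/c[2]+m['cy'])
def to_tool(dw):
    return R.from_rotvec(arm.state()['tool_rot']).as_matrix().T@np.array(dw)
E
python3 - <<'E'
from h import *
for n in ('top','side'):
    im=arm.camera(n); cv2.imwrite(f'pics/{n}0.png',im[:,:,::-1])
    m=arm.camera_model(n); print(n,m)
s=arm.state();print(s['tool_pos'],R.from_rotvec(s['tool_rot']).as_matrix().round(3), arm.camera_model('wrist'))
E
```

```text
top {'fx': 519.1546780136836, 'fy': 519.1546780136836, 'cx': 324.4839662092642, 'cy': 237.11288205550335, 'position': array([ 350.59333741,   28.73213602, 1159.35574853]), 'rotation': array([-2.1427966 ,  2.14111871, -0.20903791])}
side {'fx': 512.2514867167231, 'fy': 512.2514867167231, 'cx': 320.3185255216266, 'cy': 240.70694880262428, 'position': array([260.7813969 , 821.10493283, 899.14560247]), 'rotation': array([-0.41556789,  2.73021711, -1.18021773])}
[ 243.05814267 -575.24726882  182.29873379] [[ 0.921  0.389 -0.001]
 [ 0.389 -0.921  0.001]
 [-0.    -0.001 -1.   ]] {'fx': 427.92053382907096, 'fy': 427.92053382907096, 'cx': 320.45184591671745, 'cy': 243.12450993191064, 'hand_eye': array([[-9.69389793e-04, -9.66963651e-01, -2.54912450e-01,
         6.82547630e+01],
       [ 9.99999432e-01, -8.24553710e-04, -6.75038729e-04,
        -1.87694336e-01],
       [ 4.42548908e-04, -2.54912960e-01,  9.66963902e-01,
        -2.00213796e+02],
       [ 0.00000000e+00,  0.00000000e+00,  0.00000000e+00,
         1.00000000e+00]])}
```

View pics/top0.png

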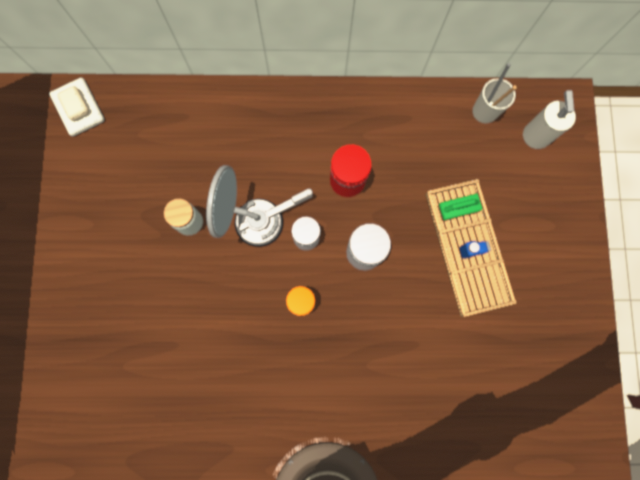

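View pics/side0.png

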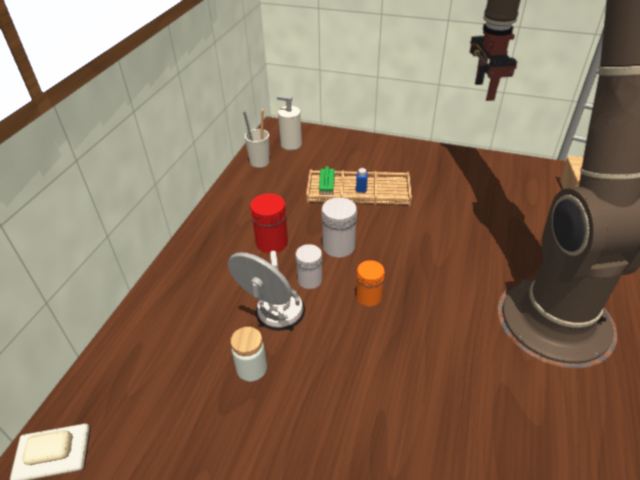

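The silver tins are the small one at top (306,232) and the large one at (369,246). An orange one is at (301,300) and a red one at (351,170). The small silver one fits: it isn't orange or red, it is the smaller of its colour, and it stands in the lever's sweep. The jar at (183,215) is behind the mirror. The empty bay is the near end of the rack, about (487,290).

```bash
sed -i "s/np.array(m\['rotation'\])/R.from_rotvec(m['rotation']).as_matrix()/g" h.py
python3 - <<'E'
from h import *
im=cv2.imread('pics/top0.png'); c=im[150:330,200:530]; cv2.imwrite('pics/crop.png',cv2.resize(c,None,fx=2.4,fy=2.4,interpolation=cv2.INTER_CUBIC))
hsv=cv2.cvtColor(im,cv2.COLOR_BGR2HSV)
m=cv2.inRange(hsv,(0,0,185),(179,50,255)); m[:,:200]=0; m[:130]=0; m[330:]=0; m[:,430:]=0
n,l,s,ce=cv2.connectedComponentsWithStats(m)
for i in range(1,n):
    if s[i,4]>60: print('white',s[i],ce[i].round(1),plane('top',*ce[i],90))
m=cv2.inRange(hsv,(8,60,110),(25,200,255)); m[:,:420]=0;m[:170]=0;m[330:]=0;m[:,525:]=0
m=cv2.morphologyEx(m,cv2.MORPH_CLOSE,np.ones((9,9)))
cs=max(cv2.findContours(m,0,1)[0],key=cv2.contourArea); r=cv2.minAreaRect(cs); b=cv2.boxPoints(r); print(r)
P=np.array([plane('top',*q,28) for q in b]); print(P, [np.linalg.norm(P[i]-P[i-1]).round(1) for i in range(4)], P.mean(0))
E
```

```text
white [207 174  11  47 164] [210.9 196.5] [622.6 243.5  90. ]
white [ 239  189   73   54 1325] [265.4 218.3] [575.9 128.   90. ]
white [292 217  28  28 615] [305.4 230.5] [550.1  44.1  90. ]
white [ 350  224   40   40 1286] [369.5 243.6] [522.6 -90.1  90. ]
((471.99993896484375, 249.49996948242188), (158.99996948242188, 103.99998474121094), 90.0)
[[ 702.4 -214.7   28. ]
 [ 703.8 -453.4   28. ]
 [ 346.2 -429.2   28. ]
 [ 346.5 -203.    28. ]] [np.float64(356.1), np.float64(238.7), np.float64(358.4), np.float64(226.2)] [ 524.725 -325.075   28.   ]
```

View pics/crop.png

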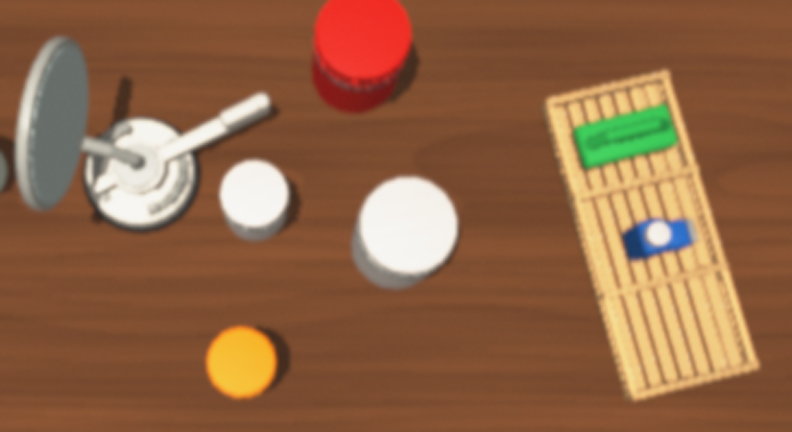

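The crop confirms the small silver tin at crop (255,195), beside the white lever with its tip at (268,100). The rack's near bay is empty, with corners near (632,398) and (759,366).

```bash
python3 - <<'E'
from h import *
f=lambda u,v,z: plane('top',200+(u+.5)/2.4-.5,150+(v+.5)/2.4-.5,z)
P=np.array([f(*q,29) for q in [(546,100),(668,72),(759,366),(632,398)]]); print(P,[np.linalg.norm(P[i]-P[i-1]).round(1) for i in range(4)])
c=P.mean(0); x=(P[2]+P[3]-P[0]-P[1])/2; a=x/np.linalg.norm(x); print('rack',c,'bay',c+94*a,'dir -x',a, np.degrees(np.arctan2(a[1],a[0])))
hub=f(138,166,48); foot=f(141,172,10); post=f(140,163,66); tip=f(268,100,62); print('hub',hub,foot,post,'tip',tip,np.linalg.norm((tip-hub)[:2]),np.degrees(np.arctan2(*(tip-hub)[1::-1])))
top=f(60,37,158);bo=f(42,210,158);print('disc',top,bo,np.linalg.norm(top-bo), (top+bo)/2)
print('tin',f(255,192,90))
# side check
im=arm.camera('side');hsv=cv2.cvtColor(im,cv2.COLOR_RGB2HSV)
print('side pix tin top expected',proj('side',[*f(255,192,90)[:2],90]),'bay',proj('side',[*(c+94*a)[:2],12]),'axis',proj('side',[*hub[:2],48]))
t=arm.camera_model('side')
E
```

```text
[[ 652.1 -229.2   29. ]
 [ 680.  -346.1   29. ]
 [ 403.8 -415.    29. ]
 [ 375.1 -297.5   29. ]] [np.float64(285.3), np.float64(120.2), np.float64(284.7), np.float64(121.0)]
rack [ 527.75 -321.95   29.  ] bay [ 436.51407864 -344.57756401   29.        ] dir -x [-0.97059491 -0.24071877  0.        ] -166.0710336109094
hub [583.4 149.8  48. ] [585.6 151.   10. ] [582.4 146.1  66. ] tip [642.1  31.9  62. ] 131.7045936936142 -63.53222509535234
disc [669.8 204.8 158. ] [523.6 214.7 158. ] 146.53480815151048 [596.7  209.75 158.  ]
tin [551.8  42.9  90. ]
side pix tin top expected (np.float64(308.6959688482277), np.float64(251.47535391787193)) bay (np.float64(391.7937913675838), np.float64(187.96721590017637)) axis (np.float64(280.0093884453633), np.float64(294.9805063373871))
```

```bash
python3 -m crank '[[[26,-22,-10],-3],[[52,-45,-20],-7],[[79,-67,-30],-10],[[105,-90,-40],-13],[[131,-112,-45],-17],[[158,-135,-45],-20],[[184,-157,-45],-23],[[210,-180,-45],-27],[[236,-202,-45],-30],[[262,-224,-45],-33]]' 87.8 15
python3 - <<'E'
from h import *
s=arm.state();M=R.from_rotvec(s['tool_rot']).as_matrix();print(M.round(3),to_tool(np.array([551.8,42.9,225])-s['tool_pos']),np.degrees(np.arctan2(M[1,1],M[0,1])))
E
```

```text
t: 1.15
tool_pos: [397.7, -266.0, 228.0]
tool_rot: [2.773, 1.476, -0.0]
force: [0.1, -0.6, -1.1]
grip_width: 1.0
grasp_force: 0.0
[[ 0.559  0.829 -0.   ]
 [ 0.829 -0.559 -0.   ]
 [-0.    -0.    -1.   ]] [342.32693679 -44.81883752   2.96737881] -33.971534765365085
```

```bash
python3 -m crank '[[[35,-5,0],-4],[[70,-9,0],-7],[[105,-14,0],-11],[[140,-18,0],-15],[[175,-23,0],-18],[[210,-27,0],-22],[[245,-32,0],-26],[[280,-37,0],-29],[[312,-41,0],-32],[[342,-45,0],-34]]'
python3 - <<'E'
from h import *
s=arm.state();im=arm.camera('wrist');cv2.imwrite('pics/w1.png',im[:,:,::-1])
print(s['tool_pos'],s['tool_rot'],s['joint_positions'])
H=arm.camera_model('wrist')
p,_=ray('wrist',0,0,s);print(p,plane('wrist',320,243,90,s))
E
```

```text
t: 2.15
tool_pos: [552.2, 42.5, 227.8]
tool_rot: [-2.22, -2.222, 0.0]
force: [-1.3, 0.1, 0.2]
grip_width: 0.998
grasp_force: 0.0
[552.17987041  42.46790689 227.82404828] [-2.22042822e+00 -2.22206130e+00  2.78538557e-04] [ 0.29809438  0.31121733 -0.5838811   1.68097183  0.18165204  1.20430158
 -0.32840816]
[550.94043841 111.66641449 428.04575478] [550.5  22.7  90. ]
```

View pics/w1.png

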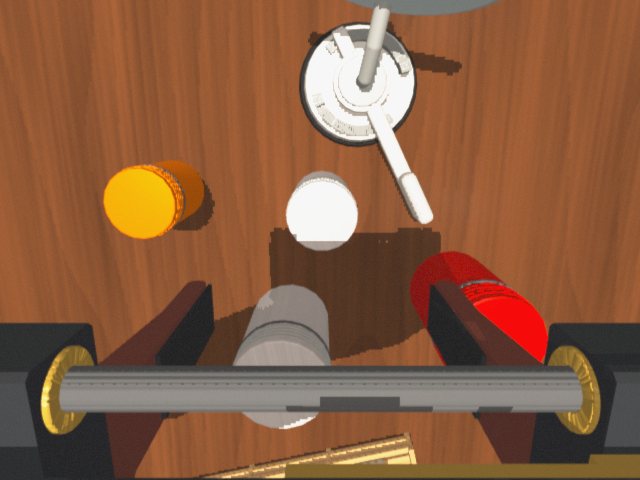

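The wrist view shows the tin lid at (322,214), the hub at (361,85) and the lever's tab end at (428,217). The big silver tin is at (285,350) and the red one at (480,310), both clear of the fingers.

```bash
python3 - <<'E'
from h import *
s=arm.state();f=lambda u,v,z: plane('wrist',u,v,z,s)
t=f(322,214,90);h=f(361,85,48);e=f(426,219,62);print('tin',t,f(286,214,90),f(358,214,90),'hub',h,'tip',e,np.linalg.norm((e-h)[:2]),np.degrees(np.arctan2(*(e-h)[1::-1])),'foot',f(358,84,12))
print(to_tool(t-s['tool_pos']))
E
```

```text
tin [553.5  52.7  90. ] [524.6  52.5  90. ] [582.4  52.9  90. ] hub [585.6 154.7  48. ] tip [644.4  43.5  62. ] 125.78902972835108 -62.13114479389062 foot [586.1 159.2  12. ]
[4.30560565e+00 1.00404773e-02 1.37897904e+02]
```

```bash
python3 -m crank '[[[-2,0,30],0],[[-3,0,65],0],[[-3,0,100],0],[[-3,0,130],0],[[-3,0,150],0],[[-3,0,163],0],[[-3,0,171],0],[[-3,0,171],0]]'; python3 -m crank '[[[0,0,0],0],[[0,0,0],0],[[0,0,0],0],[[0,0,0],0],[[0,0,0],0],[[0,0,0],0],[[0,0,0],0],[[0,0,0],0],[[0,0,0],0],[[0,0,0],0]]' 50 20
```

```text
t: 3.0
tool_pos: [551.5, 37.9, 56.5]
tool_rot: [-2.223, -2.219, 0.001]
force: [0.2, 0.5, -0.2]
grip_width: 1.002
grasp_force: 0.0
t: 4.0
tool_pos: [551.8, 38.0, 57.0]
tool_rot: [-2.223, -2.22, 0.0]
force: [0.1, 0.2, 0.1]
grip_width: 0.572
grasp_force: 0.0
```

```bash
python3 - <<'E'
from h import *
s=arm.state();im=arm.camera('wrist');print(s['tool_pos'],s['grip_width'],s['grasp_force'],s['joint_velocities'].round(3) if hasattr(s['joint_velocities'],'round') else s['joint_velocities'])
s=arm.state();print(s['tool_pos'],s['grip_width'],s['grasp_force'])
im2=arm.camera('side')
c=cv2.resize(im2[200:360,220:420],(600,480),interpolation=cv2.INTER_CUBIC)
cv2.imwrite('pics/w2.png',np.hstack([cv2.resize(im,(480,360)),cv2.resize(c,(320,360))[:, :, :]])[:,:,::-1])
E
```

```text
[551.82801606  38.04567102  57.00176909] 0.5716004930306993 0.0 [ 0.    -0.     0.    -0.002 -0.    -0.     0.001]
[551.83213399  38.04300796  57.02422557] 0.5682455764559968 0.0
```

View pics/w2.png

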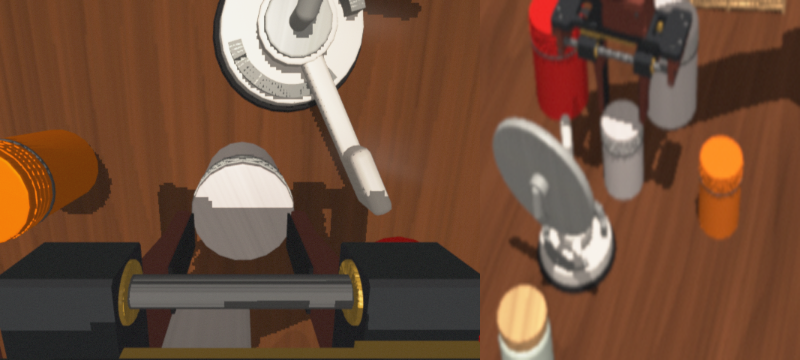

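The tin lid is at pixel (324,277) of the wrist view. The pads closed on its near side, short of the centre. I'll measure the offset and re-centre.

```bash
python3 - <<'E'
from h import *
s=arm.state();f=lambda u,v,z: plane('wrist',u,v,z,s)
for q in [(324,277),(324,343),(258,275),(390,275)]: print(f(*q,90))
print(s['tool_pos'],'lever tip',f(505,278,62),'hub',f(393,38,48),'bar', f(425,93,44))
E
python3 -m crank '[[[0,0,0],0],[[0,0,0],0],[[0,0,0],0],[[0,0,0],0],[[0,0,0],0],[[0,0,0],0],[[0,0,0],0]]' 87.8
```

```text
[552.   48.8  90. ]
[552.   18.7  90. ]
[524.8  49.7  90. ]
[579.3  49.6  90. ]
[551.83578702  38.0672357   57.02349124] lever tip [639.5  38.2  62. ] hub [583.4 147.3  48. ] bar [600.1 124.2  44. ]
t: 4.8
tool_pos: [551.9, 38.0, 57.0]
tool_rot: [2.223, 2.22, 0.0]
force: [-0.0, -0.1, -0.9]
grip_width: 0.999
grasp_force: 0.0
```

```bash
python3 -m crank '[[[4,0,0],0],[[8,0,0],0],[[10,0,0],0],[[10,0,0],0],[[10,0,0],0]]'; python3 -m crank '[[[0,0,0],0],[[0,0,0],0],[[0,0,0],0],[[0,0,0],0],[[0,0,0],0],[[0,0,0],0],[[0,0,0],0],[[0,0,0],0],[[0,0,0],0],[[0,0,0],0]]' 48 20
```

```text
t: 5.3
tool_pos: [551.9, 48.1, 57.1]
tool_rot: [2.223, 2.22, -0.0]
force: [-0.1, -0.6, 0.5]
grip_width: 1.0
grasp_force: 0.0
t: 6.3
tool_pos: [551.9, 48.0, 57.1]
tool_rot: [2.223, 2.22, 0.0]
force: [0.1, 0.1, -0.5]
grip_width: 0.548
grasp_force: 0.0
```

```bash
python3 -m crank '[[[0,0,0],0],[[0,0,0],0],[[0,0,0],0],[[0,0,0],0],[[0,0,0],0]]' 40 10; python3 - <<'E'
from h import *
im=arm.camera('wrist'); im2=arm.camera('side')
c=im2[210:310,270:390]
cv2.imwrite('pics/w3.png',np.hstack([cv2.resize(im[160:400,160:480],(480,360)),cv2.resize(c,(320,360),interpolation=cv2.INTER_CUBIC)])[:,:,::-1])
E
```

```text
t: 6.8
tool_pos: [551.9, 48.0, 57.0]
tool_rot: [2.223, 2.22, 0.0]
force: [0.3, -0.1, 0.4]
grip_width: 0.452
grasp_force: 0.0
```

View pics/w3.png

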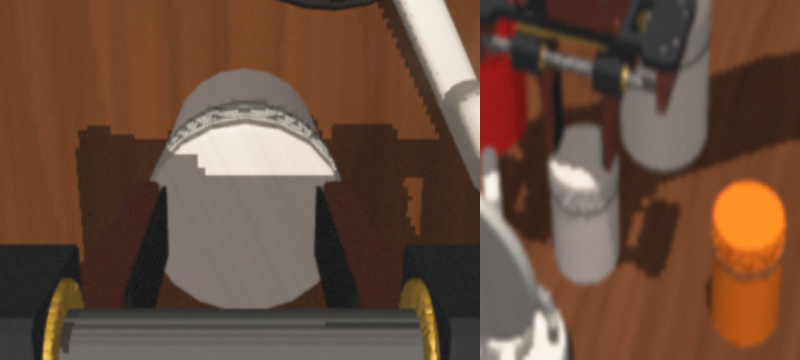

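The fingers overlap the lid without gripping it, so something in my height is off. I'll triangulate the lid from the top and side views and check where the TCP projects.

```bash
cat >> h.py <<'E'
def tri(*obs):
    A=np.zeros((3,3));b=np.zeros(3)
    for p,d in obs:
        d=d/np.linalg.norm(d);Q=np.eye(3)-np.outer(d,d);A+=Q;b+=Q@p
    X=np.linalg.solve(A,b);return X.round(1),[np.linalg.norm((np.eye(3)-np.outer(d,d)/(d@d))@(X-p)).round(1) for p,d in obs]
E
python3 - <<'E'
from h import *
s=arm.state();m=arm.camera_model('wrist');H=np.linalg.inv(m['hand_eye'])
for y in (-20,20):
    c=H@[0,y,0,1];print('tip px',m['fx']*c[0]/c[2]+m['cx'],m['fy']*c[1]/c[2]+m['cy'])
print('TCP in side/top',proj('side',s['tool_pos']),proj('top',s['tool_pos']))
# initial views: small tin, orange, jar lid tops in top and side pictures
print('tin',tri(ray('top',305.9,230.5),ray('side',308.5,256)))
print('orange',tri(ray('top',301,300.5),ray('side',371,272)))
print('jar',tri(ray('top',179.5,213),ray('side',247,341)))
c=H@np.array([552,48,90,1])
E
```

```text
tip px 282.5311885727935 275.4138902342428
tip px 363.56180213042893 275.3346239937567
TCP in side/top (np.float64(308.43232948851886), np.float64(263.2200008684391)) (np.float64(303.74967711699736), np.float64(232.51322328499447))
tin (array([552.7,  43.2,  75.6]), [np.float64(0.1), np.float64(0.1)])
orange (array([404.7,  52.5,  77.3]), [np.float64(0.4), np.float64(0.4)])
jar (array([587.3, 308.4,  87.6]), [np.float64(0.1), np.float64(0.1)])
```

The drawer top sits about 13 mm below z = 0: the tin top triangulates to 75.6 and the jar top to 87.6. So I grasped too high, at the rim. I'll open, go 27 mm lower and close.

```bash
python3 -m crank '[[[0,0,0],0],[[0,0,0],0],[[0,0,0],0],[[0,0,0],0],[[0,0,0],0],[[0,0,0],0],[[0,0,0],0],[[0,0,0],0],[[0,0,0],0]]' 87.8 20;  python3 -m crank '[[[0,0,9],0],[[-2,1,18],0],[[-2,1,25],0],[[-2,1,27],0],[[-2,1,27],0]]'; python3 -m crank '[[[0,0,0],0],[[0,0,0],0],[[0,0,0],0],[[0,0,0],0],[[0,0,0],0],[[0,0,0],0],[[0,0,0],0],[[0,0,0],0]]' 50
```

```text
t: 7.8
tool_pos: [551.9, 48.0, 57.0]
tool_rot: [2.223, 2.22, -0.0]
force: [0.4, -0.0, -0.6]
grip_width: 0.999
grasp_force: 0.0
t: 8.3
tool_pos: [552.4, 46.1, 29.4]
tool_rot: [-2.223, -2.219, 0.001]
force: [-0.2, -0.3, 0.3]
grip_width: 1.001
grasp_force: 0.0
t: 9.1
tool_pos: [553.0, 46.1, 30.2]
tool_rot: [2.223, 2.219, 0.0]
force: [0.4, -0.1, 2.3]
grip_width: 0.655
grasp_force: 20.0
```

```bash
python3 -m crank '[[[0,0,-8],0],[[0,0,-25],0],[[0,0,-50],0],[[0,0,-80],0],[[0,0,-110],0],[[0,0,-140],0],[[0,0,-165],0],[[0,0,-180],0],[[0,0,-185],0],[[0,0,-185],0]]'
python3 - <<'E'
from h import *
im=cv2.imread('pics/side0.png');cv2.imwrite('pics/crop2.png',cv2.resize(im[160:330,220:420],None,fx=3.5,fy=3.5,interpolation=cv2.INTER_CUBIC))
E
```

```text
t: 10.1
tool_pos: [552.8, 46.0, 215.4]
tool_rot: [2.223, 2.219, 0.001]
force: [-0.2, 0.1, -2.5]
grip_width: 0.657
grasp_force: 20.0
```

View pics/crop2.png

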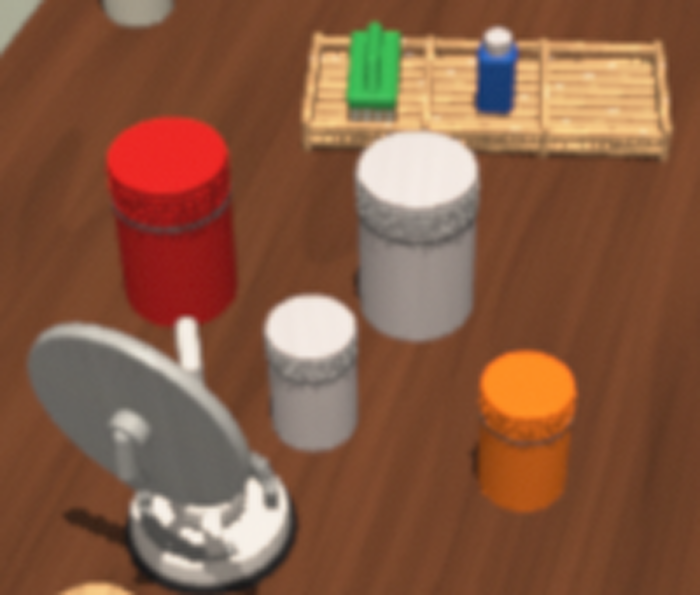

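Side crop: rack top corners at (306,128), (316,36), (664,42) and (665,135); small tin lid at (311,328), big tin lid at (418,172).

```bash
python3 - <<'E'
from h import *
T=lambda u,v: ray('top',200+(u+.5)/2.4-.5,150+(v+.5)/2.4-.5)
S=lambda u,v: ray('side',220+(u+.5)/3.5-.5,160+(v+.5)/3.5-.5)
C=[]
for a,b in [((546,100),(306,128)),((668,72),(316,36)),((759,366),(664,42)),((632,398),(665,135))]:
    r=tri(T(*a),S(*b));C.append(r[0]);print('rack',r)
C=np.array(C);print([np.linalg.norm(C[i]-C[i-1]).round() for i in range(4)],C.mean(0))
print('tin',tri(T(255,192),S(311,328)));print('big',tri(T(408,226),S(418,172)));print('orange',tri(T(241,361),S(528,385)))
print('lever tip',tri(T(268,100),S(187,322)))
for z in (0,-10,-20,-30): print(z,plane('side',220+312/3.5,160+419/3.5,z))
E
```

```text
rack (array([ 653.2, -231.5,   19.6]), [np.float64(1.4), np.float64(1.4)])
rack (array([ 682.2, -348.1,   22.7]), [np.float64(0.4), np.float64(0.4)])
rack (array([ 402.5, -416.1,   26.5]), [np.float64(1.4), np.float64(1.4)])
rack (array([ 376.7, -299.1,   22.8]), [np.float64(1.5), np.float64(1.5)])
[np.float64(285.0), np.float64(120.0), np.float64(288.0), np.float64(120.0)] [ 528.65 -323.7    22.9 ]
tin (array([552.7,  42.9,  83.8]), [np.float64(0.2), np.float64(0.2)])
big (array([517.8, -87.1, 120.1]), [np.float64(0.5), np.float64(0.5)])
orange (array([405.4,  54.2,  86.2]), [np.float64(0.0), np.float64(0.0)])
lever tip (array([645.2,  32. ,  52.8]), [np.float64(0.7), np.float64(0.7)])
0 [552.3  47.1   0. ]
-10 [555.6  38.5 -10. ]
-20 [558.8  29.9 -20. ]
-30 [562.1  21.3 -30. ]
```

```bash
python3 -m crank '[[[-15,-4,0],4],[[-50,-15,0],10],[[-95,-28,0],16],[[-140,-41,0],23],[[-185,-55,0],30],[[-230,-68,0],37],[[-275,-81,0],44],[[-320,-95,0],51],[[-360,-107,0],57],[[-380,-112,0],60]]'
python3 -m crank '[[[0,0,0],0],[[0,0,0],0],[[0,0,0],0]]'
python3 - <<'E'
from h import *
s=arm.state();print(to_tool(np.array([437,-345.5,42])-s['tool_pos']))
E
```

```text
t: 11.1
tool_pos: [437.3, -337.5, 213.5]
tool_rot: [-3.038, -0.798, 0.004]
force: [0.3, 0.3, -2.7]
grip_width: 0.658
grasp_force: 20.0
t: 11.4
tool_pos: [441.1, -331.6, 214.6]
tool_rot: [-3.032, -0.816, -0.0]
force: [-0.3, 0.1, -0.9]
grip_width: 0.654
grasp_force: 20.0
[-10.57180386  10.23334598 172.58044928]
```

Next I'll move over the bay, come down to 20 mm above its floor, and check with the cameras.

```bash
python3 -m crank '[[[-5,5,15],0],[[-10,10,45],0],[[-11,10,80],0],[[-11,10,110],0],[[-11,10,135],0],[[-11,10,148],0],[[-11,10,152],0],[[-11,10,152],0],[[-11,10,152],0]]'
python3 - <<'E'
from h import *
s=arm.state();im=arm.camera('wrist');im2=arm.camera('side');im3=arm.camera('top')
c=cv2.resize(im2[110:220,290:430],(400,314),interpolation=cv2.INTER_CUBIC);d=cv2.resize(im3[170:330,400:530],(255,314),interpolation=cv2.INTER_CUBIC)
w=cv2.resize(im,(400,300)); out=np.zeros((600,800,3),np.uint8); out[:300,:400]=w; out[:314,400:]=c if False else 0
out=np.zeros((600,800,3),np.uint8);out[:300,:400]=w;out[300-14:600,400:]=c;out[:300,400:655]=d[:300];cv2.imwrite('pics/p1.png',out[:,:,::-1])
print(s['tool_pos'],plane('wrist',320,240,85,s))
E
```

```text
t: 12.3
tool_pos: [436.7, -348.2, 64.3]
tool_rot: [3.034, 0.811, 0.002]
force: [0.1, -0.5, -1.1]
grip_width: 0.658
grasp_force: 20.0
[ 436.6697235  -348.1735996    64.29724423] [ 455.7 -336.4   85. ]
```

View pics/p1.png

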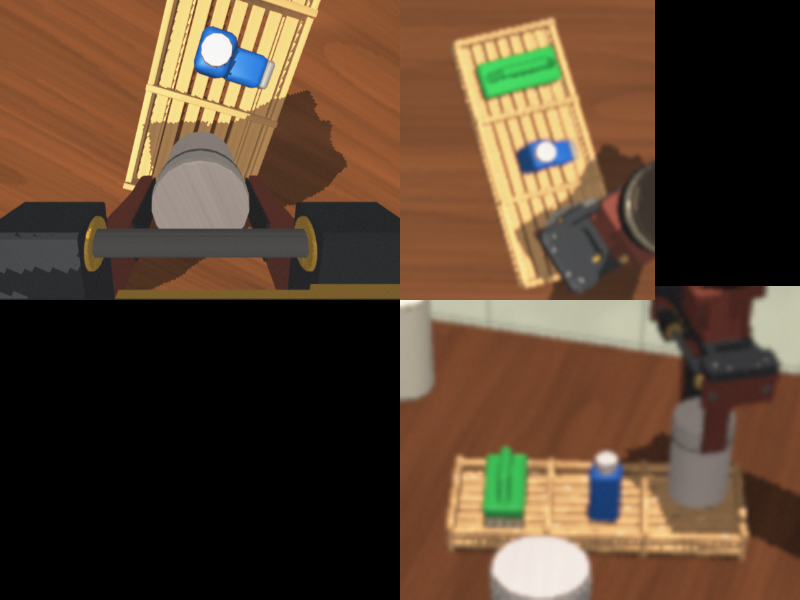

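The tin hangs upright over the empty bay, clear of its walls and of the inhaler. I'll lower it gently.

```bash
python3 -m crank '[[[0,2,4],0],[[0,2,9],0],[[0,2,13],0],[[0,2,16],0],[[0,2,19],0],[[0,2,20],0],[[0,2,20],0]]';python3 -m crank '[[[0,0,0.5],0],[[0,0,1],0],[[0,0,1.5],0],[[0,0,2],0],[[0,0,2],0]]'
```

```text
t: 13.15
tool_pos: [436.6, -349.5, 42.8]
tool_rot: [-3.035, -0.811, 0.0]
force: [0.0, -0.7, -1.7]
grip_width: 0.654
grasp_force: 20.0
t: 13.65
tool_pos: [436.9, -349.8, 42.2]
tool_rot: [3.035, 0.81, 0.001]
force: [-2.9, 1.6, 8.7]
grip_width: 0.654
grasp_force: 20.0
```

```bash
python3 -m crank '[[[0,0,-1],0],[[0,0,-1],0]]';python3 -m crank '[[[0,0,0],0],[[0,0,0],0],[[0,0,0],0],[[0,0,0],0],[[0,0,0],0],[[0,0,0],0],[[0,0,0],0],[[0,0,0],0]]' 80; python3 -m crank '[[[0,0,-10],0],[[0,0,-30],0],[[0,0,-60],0],[[0,0,-95],0],[[0,0,-130],0],[[0,0,-160],0],[[0,0,-175],0],[[0,0,-175],0],[[0,0,-175],0]]'
python3 - <<'E'
from h import *
s=arm.state();im=arm.camera('wrist');im2=arm.camera('side')
cv2.imwrite('pics/wp.png',im[:,:,::-1]);cv2.imwrite('pics/sp.png',im2[:,:,::-1])
c=cv2.resize(im2[110:220,290:430],(400,314),interpolation=cv2.INTER_CUBIC)
out=np.zeros((600,800,3),np.uint8);out[:375,:500]=cv2.resize(im,(500,375));out[286:,400:]=c;cv2.imwrite('pics/p2.png',out[:,:,::-1]);print(s['tool_pos'],s['tool_rot'])
E
```

```text
t: 13.85
tool_pos: [436.9, -349.8, 42.3]
tool_rot: [3.035, 0.811, 0.001]
force: [0.5, 0.2, 0.7]
grip_width: 0.657
grasp_force: 20.0
t: 14.65
tool_pos: [436.7, -349.7, 42.1]
tool_rot: [3.035, 0.811, -0.0]
force: [-0.4, -0.3, 0.4]
grip_width: 0.908
grasp_force: 0.0
t: 15.55
tool_pos: [436.5, -349.5, 217.0]
tool_rot: [3.035, 0.811, 0.0]
force: [-1.5, 0.4, -0.5]
grip_width: 0.913
grasp_force: 0.0
[ 436.50246153 -349.51124495  217.02848399] [3.03495166e+00 8.10670613e-01 1.62212245e-04]
```

View pics/p2.png

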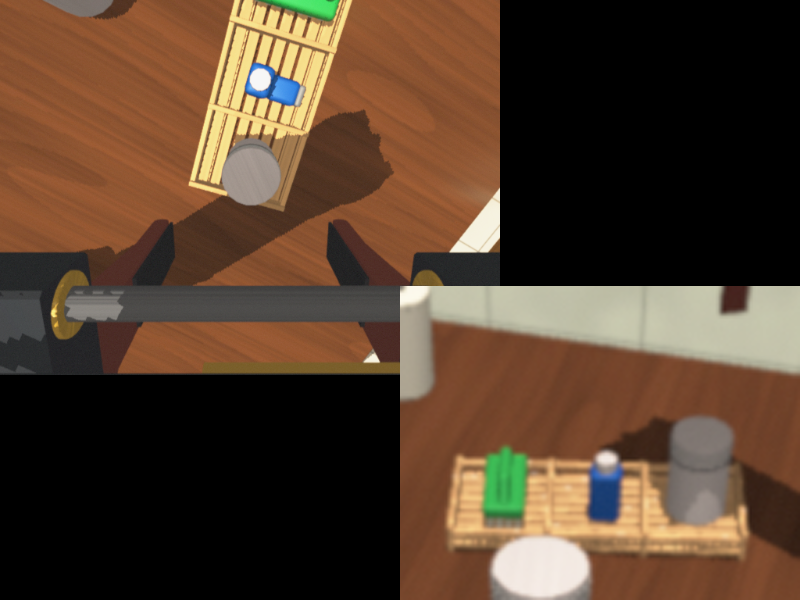

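```bash
python3 - <<'E'
from h import *
s=arm.state();f=lambda u,v,z: plane('wrist',u*1.28,v*1.28,z,s)
t=f(251,173,97);print('lid',t,f(251,173,92))
e1,e2,d1,d2=[f(*q,25) for q in [(191,184),(284,209),(213,107),(308,131)]]
print(e1,e2,d1,d2); c=(e1+e2+d1+d2)/4; a=((e1+e2)-(d1+d2));a/=np.linalg.norm(a);print('bay',c,'off along -x',(t-c)@a,'lat',(t-c)@np.array([-a[1],a[0],0]),'len',np.linalg.norm(((e1+e2)-(d1+d2))/2))
# lever start geometry from side top
print(to_tool(np.array([0,0,-1])))
E
```

```text
lid [ 436.9 -348.6   97. ] [ 436.  -349.1   92. ]
[ 376.  -300.2   25. ] [ 404.8 -413.8   25. ] [ 468.6 -280.6   25. ] [ 499.5 -388.6   25. ]
bay [ 437.225 -345.8     25.   ] off along -x 0.9674384724281171 lat 2.647581500552164 len 96.29165332467817
[8.48652579e-04 1.73742419e-03 9.99998131e-01]
```

The tin stands upright within 3 mm of the bay centre, and the inhaler and brush are untouched. Next is the lever. I'll move above its grip at about (635,50).

```bash
python3 -m crank '[[[8,-5,0],-3],[[27,-18,0],-8],[[55,-37,0],-14],[[85,-56,0],-20],[[115,-76,0],-26],[[145,-96,0],-33],[[175,-116,0],-39],[[200,-132,0],-44],[[216,-143,0],-47],[[220,-146,0],-48]]' 60; python3 -m crank '[[[0,0,0],0],[[0,0,0],0]]'
python3 - <<'E'
from h import *
s=arm.state();M=R.from_rotvec(s['tool_rot']).as_matrix();print(to_tool(np.array([635.3,49.7,217])-s['tool_pos']),np.degrees(np.arctan2(M[1,1],M[0,1])))
E
```

```text
t: 16.65
tool_pos: [554.8, -111.1, 216.1]
tool_rot: [-2.438, -1.979, 0.0]
force: [-0.5, -0.9, 0.2]
grip_width: 0.688
grasp_force: 0.0
t: 16.85
tool_pos: [553.9, -115.2, 216.7]
tool_rot: [-2.446, -1.971, 0.002]
force: [0.1, -0.0, 0.3]
grip_width: 0.681
grasp_force: 0.0
[178.45600921  44.43726664  -0.55076902] -12.280645950300489
```

```bash
python3 -m crank '[[[12,3,0],-4],[[40,10,0],-10],[[75,19,0],-17],[[110,27,0],-24],[[140,35,0],-30],[[162,40,0],-35],[[174,43,0],-38],[[178,44,0],-39],[[178,44,0],-39],[[178,44,0],-39]]'
python3 - <<'E'
from h import *
s=arm.state();im=arm.camera('wrist');cv2.imwrite('pics/w5.png',im[:,:,::-1])
print(s['tool_pos'],s['tool_rot'],s['joint_positions'])
E
```

```text
t: 17.85
tool_pos: [634.7, 49.5, 217.0]
tool_rot: [1.648, 2.674, -0.002]
force: [-0.2, -0.2, -0.1]
grip_width: 0.687
grasp_force: 0.0
[634.73419213  49.4631287  216.99505218] [ 1.64814277e+00  2.67408062e+00 -1.62075927e-03] [ 0.27547641  0.48116995 -0.62902575  1.48947539  0.29055103  1.26566245
  0.07898779]
```

View pics/w5.png

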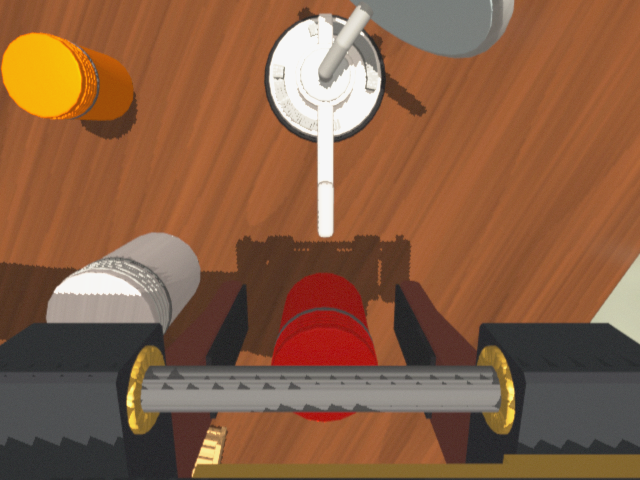

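The lever runs straight down the image at u≈326, with the tab from (325,182) to (326,235), so the gripper is well aligned. The red tin is at (323,330).

```bash
python3 - <<'E'
from h import *
s=arm.state();f=lambda u,v,z: plane('wrist',u,v,z,s)
a=f(325,182,57);b=f(326,235,57);h=f(326,75,43);print(a,b,'mid',(a+b)/2,'hub',h,np.linalg.norm((b-h)[:2]),np.linalg.norm((a-h)[:2]),np.degrees(np.arctan2(*(b-h)[1::-1])),s['tool_pos'])
print(to_tool((a+b)/2-s['tool_pos']), 'red top', f(324,375,118), 'red base near', f(323,275,0))
E
```

```text
[624.6  75.5  57. ] [646.  35.  57.] mid [635.3   55.25  57.  ] hub [586.7 152.4  43. ] 131.52661327655326 85.73225763970059 -63.201169313005884 [634.74241873  49.54193908 217.07564651]
[  4.99250647   3.14617952 160.06961577] red top [688.4 -54.  118. ] red base near [669.3 -16.3   0. ]
```

```bash
python3 -m crank '[[[1,0,15],0],[[3,1,45],0],[[3,2,80],0],[[3,2,115],0],[[3,2,145],0],[[3,2,165],0],[[3,2,180],0],[[3,2,190],0],[[3,2,195],0],[[3,2,195],0]]'; python3 -m crank '[[[0,0,0],0],[[0,0,0],0],[[0,0,0],0],[[0,0,0],0],[[0,0,0],0],[[0,0,0],0]]' 24 10
python3 - <<'E'
from h import *
s=arm.state();c=np.array([585.5,151]);p=np.array(s['tool_pos'][:2]);print(s['tool_pos'],np.linalg.norm(p-c),np.degrees(np.arctan2(*(p-c)[::-1])))
E
```

```text
t: 18.9
tool_pos: [635.3, 55.0, 21.9]
tool_rot: [-1.644, -2.677, 0.0]
force: [0.4, 0.5, 0.5]
grip_width: 0.683
grasp_force: 0.0
t: 19.5
tool_pos: [635.4, 54.9, 22.1]
tool_rot: [1.644, 2.677, -0.0]
force: [0.2, -0.2, -0.7]
grip_width: 0.271
grasp_force: 0.0
[635.37844832  54.937897    22.12901392] 108.239490203902 -62.560249180204984
```

```bash
python3 -m crank '[[[0.4,-9.4,0],5],[[1.6,-18.8,0],10],[[3.7,-28,-1],15],[[6.5,-37,-1],20],[[10,-45.6,-2],25],[[14.5,-54,-3],30],[[19.5,-62,-3],35],[[25.3,-69.4,-4],40]]'
python3 - <<'E'
from h import *
s=arm.state();c=np.array([585.5,151]);p=np.array(s['tool_pos'][:2]);print(s['force'],np.linalg.norm(p-c),np.degrees(np.arctan2(*(p-c)[::-1])))
im=arm.camera('wrist');cv2.imwrite('pics/w6.png',im[:,:,::-1])
E
```

```text
t: 20.3
tool_pos: [561.6, 46.0, 26.1]
tool_rot: [2.464, 1.949, -0.0]
force: [-0.1, 0.6, 0.2]
grip_width: 0.27
grasp_force: 0.0
[-0.08256533  0.64851205  0.22452437] 107.66692595339306 -102.84766567024315
```

View pics/w6.png

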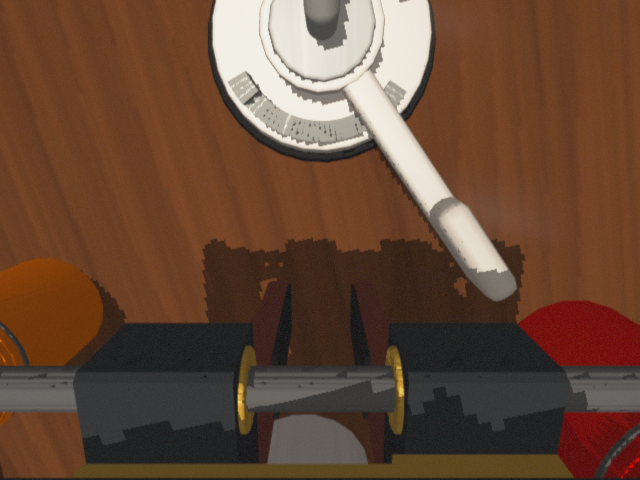

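The fingers passed over the lever, which still points to (500,285). The finger spacing in this view (62 px for 24 mm) puts the real tips about 40 mm above the reported TCP. That also explains the miss on the tin at TCP z 57. I'll go back up and over and come down about 27 mm deeper.

```bash
python3 -m crank '[[[0,0,-15],0],[[0,0,-30],0],[[0.4,9.4,-40],-5],[[1.6,18.8,-40],-10],[[3.7,28,-40],-15],[[6.5,37,-40],-20],[[10,45.6,-40],-25],[[14.5,54,-40],-30],[[19.5,62,-40],-35],[[25.3,69.4,-40],-40]]' 60; python3 -m crank '[[[0,0,0],0],[[0,0,0],0],[[0,0,0],0]]'
python3 - <<'E'
from h import *
s=arm.state();im=arm.camera('wrist');cv2.imwrite('pics/w7.png',im[:,:,::-1]);print(s['tool_pos'])
hsv=cv2.cvtColor(im,cv2.COLOR_RGB2HSV);m=cv2.inRange(hsv,(0,0,150),(179,45,255))
for v in (140,160,180,200,220,240,255,270): 
    x=np.where(m[v,260:390])[0]; print(v,(x.min()+260,x.max()+260) if len(x) else None,end=' ')
E
```

```text
t: 21.35
tool_pos: [636.9, 54.6, 67.7]
tool_rot: [1.637, 2.679, 0.002]
force: [-0.2, -0.3, 0.8]
grip_width: 0.681
grasp_force: 0.0
t: 21.65
tool_pos: [635.2, 54.6, 66.5]
tool_rot: [1.646, 2.676, -0.0]
force: [-0.7, -0.8, 0.6]
grip_width: 0.682
grasp_force: 0.0
[635.22505832  54.64444544  66.54230785]
140 (np.int64(288), np.int64(356)) 160 (np.int64(303), np.int64(328)) 180 (np.int64(302), np.int64(326)) 200 (np.int64(300), np.int64(325)) 220 (np.int64(299), np.int64(323)) 240 (np.int64(298), np.int64(321)) 255 (np.int64(296), np.int64(321)) 270 (np.int64(298), np.int64(316))
```

```bash
python3 -m crank '[[[0,-3,12],0],[[0,-5,28],0],[[0,-5,42],0],[[0,-5,54],0],[[0,-5,63],0],[[0,-5,69],0],[[0,-5,71],0],[[0,-5,71],0]]'; python3 -m crank '[[[0,0,0],0],[[0,0,0],0],[[0,0,0],0],[[0,0,0],0],[[0,0,0],0],[[0,0,0],0],[[0,0,0],0],[[0,0,0],0]]' 6 10
```

```text
t: 22.5
tool_pos: [630.9, 52.9, -5.1]
tool_rot: [-1.644, -2.677, -0.0]
force: [0.2, -0.3, -0.1]
grip_width: 0.685
grasp_force: 0.0
t: 23.3
tool_pos: [631.1, 52.8, -4.9]
tool_rot: [1.644, 2.677, 0.001]
force: [0.8, 0.9, -0.3]
grip_width: 0.167
grasp_force: 9.9
```

Gripped at 14.7 mm, which is the tab's thickness. I'll loosen slightly and swing along the arc.

```bash
python3 -m crank '[[[0,0,0],0],[[0.4,-9.4,0],5],[[1.6,-18.8,0],10],[[3.7,-28,-1],15],[[6.5,-37,-1],20],[[10,-45.6,-2],25],[[14.5,-54,-3],30],[[19.5,-62,-3],35],[[25.3,-69.4,-4],40],[[25.3,-69.4,-4],40]]' 20
python3 - <<'E'
from h import *
s=arm.state();c=np.array([585.5,151]);p=np.array(s['tool_pos'][:2]);print(np.linalg.norm(p-c),np.degrees(np.arctan2(*(p-c)[::-1])))
im=arm.camera('wrist');cv2.imwrite('pics/w8.png',im[:,:,::-1])
hsv=cv2.cvtColor(im,cv2.COLOR_RGB2HSV);m=cv2.inRange(hsv,(0,0,150),(179,45,255))
for v in (160,180,200,220,240,255,270): 
    x=np.where(m[v,260:390])[0]; print(v,(x.min()+260,x.max()+260) if len(x) else None,end=' ')
E
```

```text
t: 24.3
tool_pos: [558.4, 44.7, -0.1]
tool_rot: [2.46, 1.952, 0.004]
force: [3.0, 1.8, -0.1]
grip_width: 0.227
grasp_force: 1.2
109.74835944806777 -104.30000328493989
160 (np.int64(311), np.int64(347)) 180 (np.int64(311), np.int64(346)) 200 (np.int64(311), np.int64(346)) 220 (np.int64(312), np.int64(346)) 240 (np.int64(312), np.int64(345)) 255 (np.int64(311), np.int64(345)) 270 (np.int64(316), np.int64(344))
```

The lever is following, at u≈329 between the fingers with about 3.5 N of resistance. Continuing over the crest.

```bash
python3 -m crank '[[[0.4,-9.4,0],5],[[1.6,-18.8,-1],10],[[3.7,-28,-2],15],[[6.5,-37,-3],20],[[10,-45.6,-4],25],[[14.5,-54,-4],30],[[19.5,-62,-4],35],[[23,-66.5,-3],38],[[25.3,-69.4,-2],40],[[25.3,-69.4,-2],40]]'
python3 - <<'E'
from h import *
s=arm.state();c=np.array([585.5,151]);p=np.array(s['tool_pos'][:2]);print(np.linalg.norm(p-c),np.degrees(np.arctan2(*(p-c)[::-1])))
im=arm.camera('wrist');cv2.imwrite('pics/w9.png',im[:,:,::-1])
hsv=cv2.cvtColor(im,cv2.COLOR_RGB2HSV);m=cv2.inRange(hsv,(0,0,150),(179,45,255))
for v in (160,180,200,220,240,255,270): 
    x=np.where(m[v,260:390])[0]; print(v,(x.min()+260,x.max()+260) if len(x) else None,end=' ')
E
```

```text
t: 25.35
tool_pos: [497.3, 83.1, 1.7]
tool_rot: [2.978, 0.995, 0.003]
force: [1.8, -1.9, 1.8]
grip_width: 0.227
grasp_force: 1.2
111.33460833895083 -142.4337175210145
160 (np.int64(304), np.int64(339)) 180 (np.int64(305), np.int64(340)) 200 (np.int64(306), np.int64(340)) 220 (np.int64(307), np.int64(341)) 240 (np.int64(340), np.int64(341)) 255 None 270 None
```

```bash
python3 -m crank '[[[0,-2,0],1],[[0,-4,0],2],[[0.2,-6,0],3],[[0.3,-8,0],4],[[0.3,-8,0],4]]'
python3 - <<'E'
from h import *
s=arm.state();im=arm.camera('wrist');hsv=cv2.cvtColor(im,cv2.COLOR_RGB2HSV);m=cv2.inRange(hsv,(0,0,150),(179,45,255))
f=lambda u,v,z: plane('wrist',u,v,z,s)
P=[]
for v in (160,180,200,220):
    x=np.where(m[v,260:390])[0]; u=(x.min()+x.max())/2+260; print(v,x.min()+260,x.max()+260); P.append(f(u,v,55))
d=P[-1]-P[0];print('lever heading',np.degrees(np.arctan2(d[1],d[0])),s['tool_pos'])
E
```

```text
t: 25.9
tool_pos: [491.2, 90.7, 1.0]
tool_rot: [3.013, 0.889, 0.0]
force: [2.5, -3.1, 1.3]
grip_width: 0.227
grasp_force: 1.9
160 307 343
180 308 343
200 310 343
220 310 343
lever heading -145.69221215528404 [491.22526845  90.71288781   0.95479437]
```

```bash
for i in 1 2; do python3 -m crank '[[[0,-2,0],1],[[0,-4,0],2],[[0,-4,0],2]]'; done
python3 - <<'E'
from h import *
s=arm.state();c=np.array([585.5,151]);p=np.array(s['tool_pos'][:2]);print(s['tool_pos'],np.degrees(np.arctan2(*(p-c)[::-1])))
im=arm.camera('wrist');hsv=cv2.cvtColor(im,cv2.COLOR_RGB2HSV);m=cv2.inRange(hsv,(0,0,150),(179,45,255))
for v in (160,200): x=np.where(m[v,260:390])[0]; print(v,x.min()+260,x.max()+260)
E
```

```text
t: 26.25
tool_pos: [490.9, 92.5, 1.4]
tool_rot: [3.027, 0.833, 0.004]
force: [5.9, -7.7, -0.9]
grip_width: 0.226
grasp_force: 5.2
t: 26.55
tool_pos: [490.4, 93.9, 1.6]
tool_rot: [3.04, 0.777, 0.007]
force: [12.0, -13.4, -4.1]
grip_width: 0.231
grasp_force: 8.9
[490.379851    93.94129286   1.59557197] -149.0421709138683
160 303 338
200 306 341
```

The force rises stiffly to 18 N, so the lever is at its stop. I'll back off, open and lift clear.

```bash
python3 -m crank '[[[0,3,0],-2],[[0,5,0],-4],[[0,5,0],-4]]'; python3 -m crank '[[[0,0,0],0],[[0,0,0],0],[[0,0,0],0],[[0,0,0],0],[[0,0,0],0],[[0,0,0],0]]' 60; python3 -m crank '[[[0,0,-10],0],[[0,0,-30],0],[[0,0,-60],0],[[0,0,-95],0],[[0,0,-130],0],[[0,0,-165],0],[[0,0,-190],0],[[0,0,-200],0],[[0,0,-200],0],[[0,0,-200],0]]'
python3 - <<'E'
from h import *
s=arm.state();im=arm.camera('wrist');im2=arm.camera('side');print(s['tool_pos'])
m=cv2.inRange(cv2.cvtColor(im,cv2.COLOR_RGB2HSV),(0,0,150),(179,45,255));P=[]
for v in range(150,236,12):
    x=np.where(m[v,260:400])[0]
    if len(x): u=(x.min()+x.max())/2+260; print(v,x.min()+260,x.max()+260); P.append(plane('wrist',u,v,50,s))
d=P[-1]-P[0];print('heading',np.degrees(np.arctan2(d[1],d[0])))
out=np.hstack([cv2.resize(im,(480,360)),cv2.resize(im2[100:440,180:440],(320,418))[:360]]);cv2.imwrite('pics/fin.png',out[:,:,::-1])
E
```

```text
t: 26.9
tool_pos: [490.9, 91.8, 1.3]
tool_rot: [3.012, 0.888, 0.003]
force: [5.8, -6.8, -1.0]
grip_width: 0.227
grasp_force: 4.4
t: 27.5
tool_pos: [489.1, 93.5, 1.0]
tool_rot: [-3.013, -0.89, 0.0]
force: [0.4, 0.0, -0.1]
grip_width: 0.677
grasp_force: 0.0
t: 28.5
tool_pos: [488.6, 93.1, 200.1]
tool_rot: [-3.013, -0.89, 0.002]
force: [0.2, -0.3, -0.4]
grip_width: 0.685
grasp_force: 0.0
[488.62779644  93.12026888 200.06487816]
150 320 335
162 320 335
174 320 336
186 322 335
198 321 336
210 322 336
222 322 337
234 322 337
heading -145.59807765496345
```

View pics/fin.png

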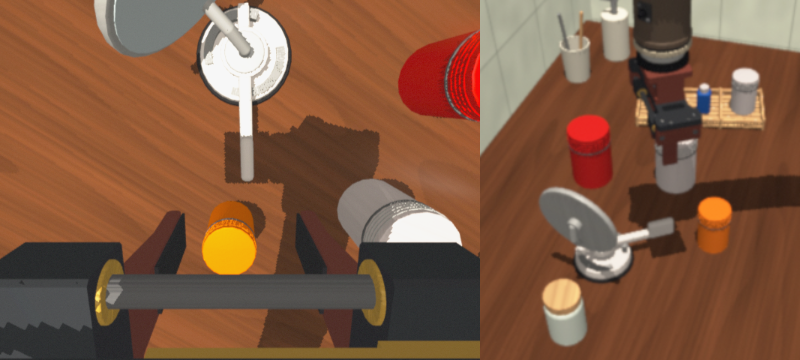

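The lever stayed at heading -145.6° after release and did not slide back. The tin is upright in the bay, the jar has not moved, and the arm is clear of everything.

```bash
python3 -c "from workcell import arm; print(arm.finish_job())"
```

```text
the job is handed in; nothing more can be done
None
```

I set the small silver tin upright in the rack's empty bay (about 3 mm from centre), swung the lever to its stop where it stayed after release, left the jar, inhaler and nail brush alone, and handed the job in; no verdict was returned.

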